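# Lay out the cleaning kit on the under-sink turntable

### The job

Put the cleaning kit back on the white turntable, directions as seen by the robot (left is its left, behind is farther from it): stand the steel tin midway between the brown bottle and the grey tub, in line with them, and set the rubber sink plug upright in the middle of the tin's lid. Stand the glass jar straight behind the brown bottle with a gap of about 4 cm, and lay the scrub brush, bristles down and crosswise (its length running left to right), straight in front of the tin, also with a gap of about 4 cm. Leave the bottle, the tub and the other household things where they are, and let go of everything.

Things in the scene. Friction and masses are not known exactly. Their poses are not given: they have to be found in the camera images.
- turntable: White round plastic turntable, 360 mm across, flat top 25 mm above the cupboard floor; it is locked and neither turns nor shifts. Origin: centre of its underside, on the floor. Its x axis points away from the robot (behind), y to the robot's left, z up, the same as the world's axes. The bottle and the tub already stand on it in a left-right row through its centre, 95 mm to either side of it (190 mm centre to centre); which of them is left varies.
- bottle: Brown (amber) glass bottle with a narrow neck and black cap, 54 mm across, 90 mm tall, loose, 0.3 kg, standing upright on the turntable. Origin: centre of its underside, on the turntable's top; axes as the world's. It must stay put.
- tub: Squat grey plastic tub, straight sided, with a slightly wider grey lid, 66 mm across, 65 mm tall, loose, 0.3 kg, standing upright on the turntable. Origin: centre of its underside, on the turntable's top; axes as the world's. It must stay put.
- tin_c (a point): Scouring pad tin, to be moved: plain steel, closed, flat lid, 62 mm across and 42 mm tall, about 0.12 kg, starts upright on the cupboard floor beside the turntable. The point is its centre, 21 mm above its underside; z up.
- plug_c (a point): Sink plug, to be moved: solid black rubber, slightly tapered disc, 46 mm across at the top, 42 mm at the bottom, 30 mm tall, about 0.05 kg, with a small steel dot on top, starts upright (wide end up) on the cupboard floor beside the turntable. The point is its centre, 15 mm above its underside; z up.
- jar_c (a point): Glass jar, to be moved: clear glass with a brass-coloured screw lid, closed, 60 mm across, 80 mm tall, about 0.22 kg, starts upright on the cupboard floor beside the turntable. The point is its centre, 40 mm above its underside; z up.
- brush_c (a point): Scrub brush, to be moved: oblong wooden block 120 x 46 x 22 mm on 18 mm of stiff pale bristles, 40 mm tall in all, about 0.11 kg, starts bristles down on the cupboard floor beside the turntable at any yaw. The point is its centre, 20 mm above the bristle tips; the wooden block spans 2 mm below to 20 mm above the point wherever it is gripped. Its x axis runs along the 120 mm length, y across the 46 mm width, z up.
- dustpan: Yellow plastic dustpan, pan 200 x 200 mm, 50 mm high, with a 130 mm handle towards the robot, on the floor far to the right. Origin: centre of the pan's underside. Bystander: leave it.
- canister: Cardboard canister, 72 mm across, 130 mm tall, standing on the floor far to the left. Origin: centre of its underside. Bystander: leave it.
- bowl: White ceramic bowl, 110 mm across, 50 mm high, on the floor far to the left. Origin: centre of its underside. Bystander: leave it.
There are look-alikes about, which are no part of the job. What is shaped like the part that bears tin_c but red is not meant.

How it is judged:
At the end, for the whole second after the job is handed in: On the turntable, upright, at rest, released: tin midway between bottle and tub (13 mm along, 15 mm across the row); plug on the tin (12 mm); jar straight behind the bottle (15 mm sideways, gap 25-55 mm); brush bristles down, crosswise (0.25 rad), in front of the tin (20 mm, gap 25-55 mm) (horizontal distance between tin_c and bottle below 0.108 m and horizontal distance between tin_c and tub below 0.108 m and x of tin_c in the frame of turntable between -0.015 and 0.015 m and z of tin_c in the frame of turntable between 0.042 and 0.05 m and horizontal distance between plug_c and tin_c below 0.012 m and z of plug_c in the frame of turntable between 0.076 and 0.088 m and x of jar_c in the frame of bottle between 0.082 and 0.112 m and y of jar_c in the frame of bottle between -0.015 and 0.015 m and z of jar_c in the frame of turntable between 0.06 and 0.07 m and horizontal distance between brush_c and tin_c between 0.079 and 0.11 m and x of brush_c in the frame of turntable below -0.06 m and y of brush_c in the frame of turntable between -0.02 and 0.02 m and z of brush_c in the frame of turntable between 0.04 and 0.05 m and angle between the x axis of brush_c and the y axis of turntable, either way round below 0.25 rad and angle between each of tin_c, plug_c, jar_c, brush_c's own z axis and vertical below 0.15 rad and linear speed of each of tin, plug, jar, brush below 0.02 m/s and contact force between each of tin, plug, jar, brush and the fingers below 0.1 N); the robot touches nothing.
It fails at once if the bottle or the tub on the turntable is shifted by more than 12 mm (distance of any of bottle, tub from where it was at the start of the episode above 0.012 m).
It fails at once if the dustpan, canister or bowl is shifted by more than 20 mm (distance of any of dustpan, canister, bowl from where it was at the start of the episode above 0.02 m).
It also fails if it takes over 112 s, if anything falls off the work surface, if the arm or the gripper's body presses on something with over 40 N, if the wrist force passes 120 N, or if a joint passes its speed limit or range.

### The arm

A 6-joint arm with a two-finger parallel gripper is mounted at the origin on the work surface. World frame = base frame: x ahead of the robot, y to its left, z up, the work surface at z = 0. Lengths are in m, angles in rad, forces in N, time in s.
With the tool pointing down it reaches from about 0.35 to 0.775 m from the base axis. Payload 5.5 kg.
Tool frame: the origin (TCP) lies midway between the tips of the shut fingers; the grasp point (between the pads) lies grip_point_offset behind it (grip_point_offset is the distance from the TCP to the grasp point, in m); z points along the fingers, y is the direction in which the jaws open and shut (so a half turn about z gives the same grasp; the last joint's range is limited). The gripper opens to 85 mm and grips with 20 to 120 N. Pads are 22 mm wide; open, the fingers measure 114 mm over their backs; the gripper's body (76 mm by 85 mm) begins 54 mm behind the grasp point. The pads swing forward as they close: fully open they stand 13 mm farther back than shut.
Start: joints at [-1.304, 0.313, 0.046, 1.304, 0, 1.431], TCP at [0.228, -0.528, 0.231] pointing down, gripper open.
Joint ranges: [-2.76, 2.76], [-0.86, 1.69], [-1.03, 1.26], [-2.2, 2.34], [-1.47, 1.5], [-3.14, 3.14]. Speed limits (rad/s): [2.57, 2.57, 3.14, 3.14, 3.14, 3.14].

### API

Orientations are given as a unit quaternion [w, x, y, z].
In Python, from workcell import * gives the robot as it stands.
- The arm moves only by the tool send_rows, never from a script. Its argument "series" is one flat list of numbers, 7 for each row, row after row: the shift along the tool's x, y, z in cm, then the turn, a rotation vector about the tool's x, y, z in degrees, then the opening, from 0 (shut) to 1 (fully open). A call has 1 to 10 rows; each row is the pose to reach, as a shift and turn from the pose commanded when the call began, along the tool's axes at that moment; what a row does not reach only later rows make up. A row lasts 1/12 s, in which the tool goes at most 41.7 mm and 7.16 degrees, less where a joint would pass 70% of its speed; a pose out of reach is approached as far as the arm can. A call with a gripper value outside its range is refused whole. The fingers move at their own pace and stop on an object; "newtons" is the grip in N (left out, the last holds). Time passes only in rows, so rows that repeat a pose let the fingers close. It gives the time, the measured TCP pose, the force and the opening at its end, in the units of the state.
- get_state(): the state, without advancing time (a new reading comes with each control period).
- read_camera(name): name is "scene" or "top"; returns the picture (480x640x3 uint8, blue, green, red); there is no depth.
- camera_info(name): a dict with "K" (3x3 intrinsics, pixels), "D" ([k1, k2, p1, p2, k3] as OpenCV has them; the pictures are not rectified), "xyz" and "attitude" of the camera in the world. Camera axes: x right, y down, z forward; pixel columns grow to the right and rows downward; lengths in m; the calibration is good to about 2 mm. A picture is of the moment at which its call begins. camera_info takes no time and is no camera call.
- hand_in(): hands the job in, once; it reports no verdict.
Trained networks look in the newest picture that a camera, given by its name, has taken for a name from the list of things; names that differ only in an ending like _2 or _b are one class to them, and where a whole thing is asked for, a point or a joint stands for the part that bears it (a point fixed in the world has none). Each returns a list of dicts, best first, with "p" (0 to 1); they miss things now and then, are a little off and sometimes report something else, mostly with a low value. They report only what shows in the picture. A call takes as long as a camera call. They do not tell look-alikes from the thing itself.
- silhouettes(camera, label): "pixels" (480x640 bool, what is visible of it) and "box" ([left, top, width, height] in pixels, round what is visible of it).
The state is a dict: "clock": time; "joint_pos": joint angles; "qvel": joint speeds; "tau": joint torques, N m; "tcp_pos": TCP position; "orientation": TCP orientation; "wrist_force": force on the tool from outside, world axes, zero at the start; "ft_torque": the same for the moment, N m; "finger_gap": finger opening in m.
Only numpy, scipy, OpenCV 4.12 (cv2) and the standard library are available. Lean on these libraries where they do the work, as an engineer would, in place of code of your own. Each camera call takes 0.05 s, during which the arm holds its last target. There are 200 camera calls.

## Working session

There is one attempt and no reset: what is moved stays moved. The work goes in short steps, Python scripts to look and compute and a tool call to move; the robot and the scene stay as the last step left them, time stands still between calls to the robot, and variables do not carry over. Pictures are saved under pics/ and viewed, about 12 in all and at most 16, crops included, and the job is handed in when it is done.

Besides the shell and the picture viewer there is one more tool, called after "Emit:" as a command line: name --argument value ..., lists and objects as JSON in quotes. send_rows: Moves the arm, as the interface text tells. Its arguments: {"type":"object","properties":{"series":{"type":"array"},"newtons":{"type":"number"}},"required":["series"]}

```bash
mkdir -p pics; ls; python3 - <<'E'
from workcell import *
import cv2
s=get_state(); print({k:s[k] for k in s})
for n in("scene","top"):
    print(n,camera_info(n)); cv2.imwrite(f"pics/{n}0.png",read_camera(n))
try: print(grip_point_offset)
except Exception as e: print(e)
E
```

```text
pics
{'clock': 0.0, 'joint_pos': array([-1.30361564e+00,  3.14026363e-01,  4.49628390e-02,  1.30359670e+00,
        8.92756116e-06,  1.43121749e+00]), 'qvel': array([-0.00119171, -0.00175673,  0.00011474, -0.00087449,  0.00130707,
       -0.00211524]), 'tau': array([-2.20888701e-04, -4.80617201e+01,  2.98540163e+01,  1.88584614e-02,
       -2.32278690e-04,  4.70221579e-06]), 'tcp_pos': array([ 0.22735724, -0.52757859,  0.2303875 ]), 'orientation': array([-9.30334874e-04,  9.79389102e-01,  2.01980489e-01, -5.49640143e-05]), 'wrist_force': array([-0.15950806, -0.16443986,  0.53392502]), 'ft_torque': array([-0.00057409, -0.00296249,  0.02154421]), 'finger_gap': 0.08556359920863851}
scene {'K': array([[532.05532228,   0.        , 321.57418338],
       [  0.        , 532.05532228, 232.19997106],
       [  0.        ,   0.        ,   1.        ]]), 'D': array([0.00274901, 0.        , 0.        , 0.        , 0.        ]), 'xyz': array([1.16324275, 0.75605931, 1.15227748]), 'attitude': array([-0.13317758,  0.32753814,  0.86647167, -0.35243347])}
top {'K': array([[524.2826332 ,   0.        , 318.44884333],
       [  0.        , 524.2826332 , 247.28578363],
       [  0.        ,   0.        ,   1.        ]]), 'D': array([0.03606831, 0.        , 0.        , 0.        , 0.        ]), 'xyz': array([ 0.33681662, -0.02337592,  1.44789767]), 'attitude': array([-0.03640478,  0.71201652, -0.70042132,  0.03342367])}
0.0187
```

View pics/scene0.png

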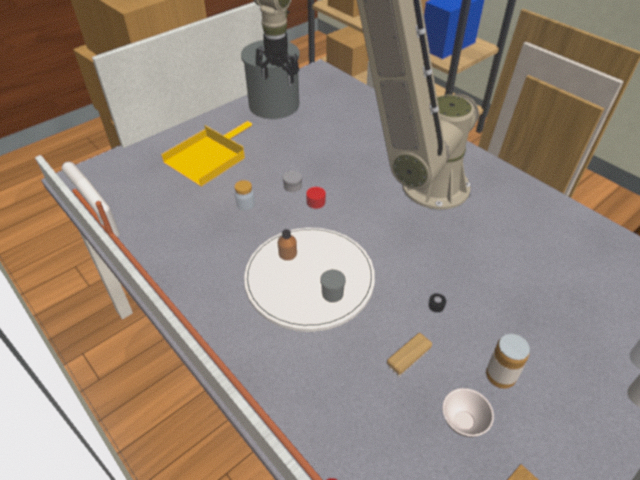

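View pics/top0.png

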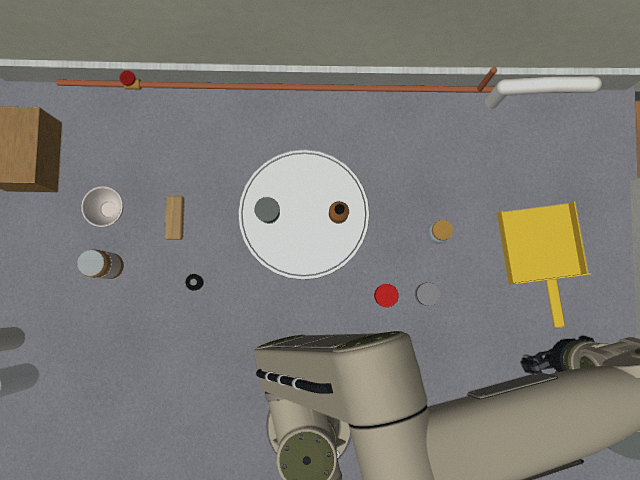

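The top view shows:
- tub (267,210) and bottle (339,212) on the turntable (304,214)
- steel tin (428,294), with its red look-alike at (387,295)
- jar (442,231)
- plug (194,282)
- brush (174,218)

For each one I will fit a position to the silhouettes from both cameras. Things that could be mistaken for the tin are the red tin at (387,295) and the grey tub at (267,210). For the jar it would be the canister at (100,264), and the plug has no rival. I choose the grey disc at (428,294) as the tin.

```bash
cat > h.py <<'E'
from workcell import *
import cv2, numpy as np
from scipy.spatial.transform import Rotation as R
from scipy.optimize import least_squares
def proj(P,cam):
    c=camera_info(cam); q=c["attitude"]
    M=R.from_quat([q[1],q[2],q[3],q[0]]).as_matrix().T
    return cv2.projectPoints(np.asarray(P,float).reshape(-1,3),cv2.Rodrigues(M)[0],-M@c["xyz"],c["K"],c["D"])[0][:,0]
def cyl(rb,rt,h):
    a=np.linspace(0,2*np.pi,40,endpoint=False); u=np.c_[np.cos(a),np.sin(a)]
    return np.r_[np.c_[rb*u,0*a-h/2],np.c_[rt*u,0*a+h/2]]
def box(l,w,h): return np.array([[x,y,z] for x in(-l/2,l/2) for y in(-w/2,w/2) for z in(-h/2,h/2)])
SH=dict(tin_c=cyl(.031,.031,.042),plug_c=cyl(.021,.023,.03),jar_c=cyl(.03,.03,.08),brush_c=box(.12,.046,.04),
 tub=cyl(.032,.033,.065),turntable=cyl(.18,.18,.025))
def hullbox(p):
    p=p.astype(np.float32); return np.r_[p.min(0),p.max(0)]
def mbox(b): return np.array([b[0]-.5,b[1]-.5,b[0]+b[2]-.5,b[1]+b[3]-.5])
def fit(n,bt,bs,x0,yaw=0.,fixz=None):
    """bt,bs: boxes in top,scene (edges). returns x,y,z,(yaw), residual px"""
    def f(v):
        P=SH[n]@R.from_euler('z',v[3] if n=="brush_c" else 0).as_matrix().T+np.r_[v[:2],v[2] if fixz is None else fixz]
        r=[]
        if bt is not None: r.append(hullbox(proj(P,"top"))-bt)
        if bs is not None: r.append(hullbox(proj(P,"scene"))-bs)
        return np.concatenate(r)
    s=least_squares(f,np.r_[x0,yaw],loss="soft_l1"); return s.x,np.round(f(s.x),1)
def ray(uv,z,cam):
    s=least_squares(lambda v:(proj([v[0],v[1],z],cam)-uv).ravel(),[.5,0]); return s.x
E
python3 - <<'E'
from h import *
read_camera("top");read_camera("scene")
for n in ["turntable","tub","tin_c","plug_c","jar_c","brush_c","bottle","canister","bowl"]:
    D={}
    for c in("top","scene"):
        D[c]=[d for d in silhouettes(c,n) if d["p"]>.2]
        print(n,c,[(round(d["p"],2),list(map(int,d["box"]))) for d in D[c]])
        if n=="brush_c" and D[c]:
            print(cv2.minAreaRect(cv2.findNonZero(D[c][0]["pixels"].astype(np.uint8))))
    if n in SH:
        for a in D["top"]:
            for b in D["scene"]:
                x0=ray([a["box"][0]+a["box"][2]/2,a["box"][1]+a["box"][3]/2],.03,"top")
                v,r=fit(n,mbox(a["box"]),mbox(b["box"]),np.r_[x0,.03],yaw=0.05)
                print("   ",np.round(v,4),r)
E
```

```text
turntable top [(0.95, [238, 150, 130, 128]), (0.62, [499, 198, 89, 125])]
turntable scene [(0.76, [243, 226, 134, 106])]
    [0.5663 0.0266 0.0297 0.05  ] [-1.  -1.   1.5  2.  -0.5 -3.1 -2.9 -2.3]
    [ 0.4728 -0.4976 -0.0974  0.05  ] [-78.9  -3.6 -42.2  -5.8 -62.7 -64.6 -93.4 -97. ]
tub top []
tub scene [(0.85, [320, 271, 24, 33])]
tin_c top [(0.97, [375, 286, 23, 18]), (0.81, [413, 284, 24, 20])]
tin_c scene [(0.77, [284, 168, 14, 28]), (0.59, [305, 188, 20, 22])]
    [ 0.35   -0.2033  0.0555  0.05  ] [ 0.8 -2.3  3.3  3.1 19.2  9.9 24.9  4.8]
    [ 0.35   -0.2029  0.0045  0.05  ] [-1.3 -1.7  0.2  2.8 -1.2  2.1 -1.7  2. ]
    [ 0.3541 -0.3069  0.03    0.05  ] [-0.  -1.1  1.4  2.  -2.2  1.1  3.  -5. ]
    [ 0.3489 -0.3017  0.03    0.05  ] [ -1.9   0.9  -0.6   3.9 -20.8 -18.9 -21.4 -19.6]
plug_c top [(0.6, [186, 273, 17, 17])]
plug_c scene [(0.69, [426, 294, 21, 16])]
    [0.3775 0.3179 0.0223 0.05  ] [-1.6  0.4  0.1  0.4  0.9 -3.9 -2.3 -0.2]
jar_c top [(0.96, [425, 221, 27, 19])]
jar_c scene [(0.79, [234, 182, 19, 27]), (0.42, [161, 122, 89, 63])]
    [ 0.5271 -0.3432  0.03    0.05  
[... 259 characters left out ...]
.37766647338867), 2.12109637260437)
brush_c scene [(0.85, [388, 332, 39, 45])]
((408.71832275390625, 353.3536376953125), (20.217601776123047, 46.82752990722656), 48.01278305053711)
    [0.5543 0.3746 0.0298 0.05  ] [ 1.9  2.1 -1.5 -1.9 -6.3 -4.9  2.7  1.3]
    [ 0.6232  0.22   -0.0555  0.05  ] [-24.3 -20.9 -29.3  -2.7 -70.   -8.8 -64.4  -6.9]
bottle top [(0.76, [329, 200, 18, 26]), (0.58, [425, 219, 26, 24])]
bottle scene [(0.76, [276, 229, 20, 32])]
canister top [(0.75, [74, 247, 48, 31])]
canister scene [(0.76, [486, 331, 43, 56]), (0.75, [277, 228, 20, 31])]
bowl top [(0.88, [82, 184, 40, 40])]
bowl scene [(0.77, [443, 388, 50, 45]), (0.63, [284, 173, 14, 18]), (0.51, [235, 178, 20, 30])]
```

```bash
python3 - <<'E'
import cv2
a=cv2.imread("pics/top0.png")[190:330,360:480]; b=cv2.imread("pics/scene0.png")[160:230,220:340]
cv2.imwrite("pics/crop1.png",cv2.vconcat([cv2.resize(a,None,fx=3,fy=3,interpolation=2)[:,:],cv2.resize(b,None,fx=3,fy=3)])[:600])
E
```

```text
(no output)
```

View pics/crop1.png

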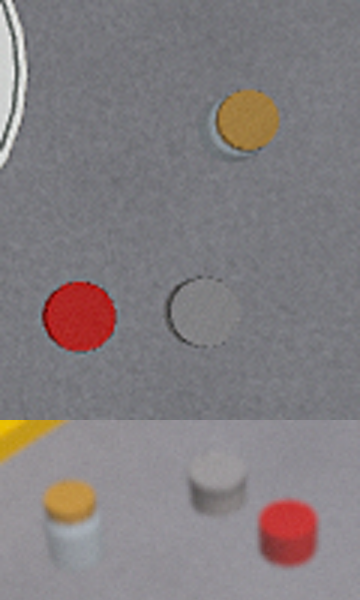

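The steel tin is the plain grey disc at top (428,294) / scene (293,181); the red one is at (387,295). The network boxes are several pixels off, so I will refine with colour segmentation.

```bash
cat >> h.py <<'E'
def seg(img,seed,half,cond):
    """component nearest seed in a window; cond(b,g,r,hsv)->mask"""
    u,v=seed; x0,y0=max(u-half,0),max(v-half,0)
    w=img[y0:v+half,x0:u+half]; h=cv2.cvtColor(w,cv2.COLOR_BGR2HSV)
    m=cond(*(w[...,i].astype(int) for i in range(3)),h.astype(int)).astype(np.uint8)
    n,l,st,c=cv2.connectedComponentsWithStats(m)
    k=1+np.argmax([st[i,4]-0.5*np.hypot(*(c[i]+[x0,y0]-seed))**2 for i in range(1,n)])
    full=np.zeros(img.shape[:2],np.uint8); full[y0:v+half,x0:u+half]=(l==k)
    b=st[k]; return full,np.array([x0+b[0]-.5,y0+b[1]-.5,x0+b[0]+b[2]-.5,y0+b[1]+b[3]-.5]),c[k]+[x0,y0],b[4]
def tri(a,b):
    s=least_squares(lambda X:np.r_[(proj(X,"top")[0]-a),(proj(X,"scene")[0]-b)],[.5,0,.05]); return s.x,np.round(s.fun,1)
dark=lambda t:(lambda b,g,r,h:(b+g+r)/3<t)
orange=lambda b,g,r,h:(r-b>45)
white=lambda b,g,r,h:(h[...,2]>165)
E
python3 - <<'E'
from h import *
t=cv2.imread("pics/top0.png");s=cv2.imread("pics/scene0.png")
print("floor",t[330,150],s[330,200],"tin",t[294,428],s[176,292],s[187,292],"tub",t[210,267],s[279,333],s[290,333])
for n,ct,cs,c in [("plug",(194,282),(437,302),dark(60)),("jarlid",(442,230),(244,187),orange),("brush",(174,218),(410,353),orange),
  ("cap",(339,209),(286,233),dark(45)),("bottle",(339,212),(288,248),lambda b,g,r,h:(r-b>35)),("tub",(267,210),(333,286),dark(110)),("table",(304,240),(300,300),white)]:
    h=90 if n=="table" else 35
    a=seg(t,ct,h,c);b=seg(s,cs,h,c)
    print(n,a[1:],b[1:])
    if n in("plug","brush","tub","table"):
        k={"table":"turntable"}.get(n,n if n=="tub" else n+"_c")
        if n=="brush": print(cv2.minAreaRect(cv2.findNonZero(a[0])))
        else: print(fit(k,a[1],b[1],np.r_[ray(a[2],.03,"top"),.03]))
    print("   tri",tri(a[2],b[2]))
E
```

```text
floor [121 116 115] [156 151 153] tin [128 127 126] [156 155 156] [118 120 124] tub [106 106  99] [121 124 123] [109 111 113]
plug (array([184.5, 273.5, 202.5, 290.5]), array([194.02659574, 281.69680851]), np.int32(188)) (array([429.5, 294.5, 444.5, 310.5]), array([436.52142857, 303.88571429]), np.int32(140))
(array([0.37817654, 0.3181898 , 0.0286354 , 0.        ]), array([-0.5, -0.4,  0.5, -0.2, -2.8, -5.2,  0.9, -0.8]))
   tri (array([0.37818529, 0.32237839, 0.01477496]), array([-0.4,  0.3, -0.5,  0. ]))
jarlid (array([431.5, 219.5, 452.5, 239.5]), array([442.23219814, 229.52631579]), np.int32(323)) (array([233.5, 179.5, 251.5, 194.5]), array([242.99507389, 186.57635468]), np.int32(203))
   tri (array([ 0.52331638, -0.33967808,  0.07703299]), array([-0.5,  0.6, -0.9, -0.2]))
brush (array([164.5, 195.5, 182.5, 238.5]), array([173.34268833, 217.183161  ]), np.int32(677)) (array([387.5, 332.5, 431.5, 373.5]), array([409.45433255, 352.7470726 ]), np.int32(854))
((173.39024353027344, 217.01219177246094), (16.023427963256836, 42.41679382324219), 1.7899105548858643)
   tri (array([0.55200214, 0.3808958 , 0.03345901]), array([-0.4,  0.3, -0.4, -0. ]))Traceback (most recent call last):
  File "<stdin>", line 7, in <module>
  File "h.py", line 35, in seg
    k=1+np.argmax([st[i,4]-0.5*np.hypot(*(c[i]+[x0,y0]-seed))**2 for i in range(1,n)])
        ~~~~~~~~~^^^^^^^^^^^^^^^^^^^^^^^^^^^^^^^^^^^^^^^^^^^^^^^^^^^^^^^^^^^^^^^^^^^^^
    return _wrapfunc(a, 'argmax', axis=axis, out=out, **kwds)
    return _wrapit(obj, method, *args, **kwds)
    result = getattr(arr, method)(*args, **kwds)
ValueError: attempt to get argmax of an empty sequence
```

```bash
python3 - <<'E'
from h import *
t=cv2.imread("pics/top0.png");s=cv2.imread("pics/scene0.png")
print("white",t[240,304],s[300,300],"cap",t[209,339],s[233,286])
nw=lambda b,g,r,h:h[...,2]<150
print("tin",tri(np.array([428.3,294.]),np.array([292.7,176.3])))
for n,ct,cs,c,hf in [("cap",(339,209),(286,233),dark(75),12),("tub",(267,210),(333,286),nw,28),("bottle",(339,212),(288,246),nw,24)]:
    a=seg(t,ct,hf,c);b=seg(s,cs,hf,c)
    print(n,a[1],a[2],a[3],b[1],b[2],b[3])
    if n=="tub": print(fit(n,a[1],b[1],np.r_[ray(a[2],.06,"top"),.06]))
    print("   tri",tri(a[2],b[2]))
w=lambda b,g,r,h:h[...,2]>165
a=seg(t,(304,240),85,w);b=seg(s,(300,290),85,w); print(a[1],b[1])
print(fit("turntable",a[1],b[1],[.56,.02,.02]))
E
```

```text
white [203 205 202] [221 226 232] cap [17 19 18] [71 64 70]
tin (array([ 0.35395354, -0.30877479,  0.04409908]), array([-0.7,  0.7, -1.2, -0.2]))
cap [329.5 201.5 348.5 220.5] [341.0625     209.68229167] 192 [282.5 229.5 289.5 238.5] [285.91666667 234.0625    ] 48
   tri (array([ 0.56713208, -0.07189872,  0.10390852]), array([-0.7,  0.7, -1. , -0.1]))
tub [253.5 196.5 279.5 223.5] [266.98689139 209.61985019] 534 [320.5 269.5 344.5 301.5] [332.38571429 285.20952381] 630
(array([0.57346591, 0.1231454 , 0.06      , 0.        ]), array([-0.4, -1.4,  0.4, -0.3, -2.5, -0.1, -0.8,  3.1]))
   tri (array([0.57087564, 0.1238654 , 0.06685034]), array([-0.6,  0.5, -0.7, -0.1]))
bottle [328.5 200.5 348.5 223.5] [338.44657534 211.93424658] 365 [277.5 226.5 295.5 259.5] [285.83529412 244.95294118] 340
   tri (array([ 0.56951779, -0.0681316 ,  0.06422619]), array([-0.,  0., -0., -0.]))
[242.5 154.5 364.5 274.5] [243.5 226.5 375.5 331.5]
(array([0.5586312 , 0.02      , 0.01134643, 0.        ]), array([-2.3, -0.9,  6.9,  9.3,  0.6, -1.9, -0.8, -1.1]))
```

```bash
cat > go.py <<'E'
import sys
from workcell import get_state
from scipy.spatial.transform import Rotation as R
import numpy as np
x,y,z,yaw=map(float,sys.argv[1:5]); s=get_state(); q=s["orientation"]
A=R.from_quat([q[1],q[2],q[3],q[0]]); a=np.radians(yaw)
B=R.from_matrix(np.c_[[np.cos(a),np.sin(a),0],[np.sin(a),-np.cos(a),0],[0,0,-1]])
print("shift cm",np.round(A.inv().apply(np.array([x,y,z])-s["tcp_pos"])*100,2),"turn deg",np.round((A.inv()*B).as_rotvec(degrees=True),1),
 "t",round(s["clock"],2),"tcp",np.round(s["tcp_pos"],4),"gap",round(s["finger_gap"],4),"F",np.round(s["wrist_force"],1))
E
python3 go.py .354 -.308 .10 90
```

```text
shift cm [ 20.33 -15.21  13.13] turn deg [  0.    0.  -66.7] t 1.1 tcp [ 0.2275 -0.5281  0.2313] gap 0.0853 F [ 0.  -0.2 -0.3]
```

Emit:
send_rows --series '[20.3,-15.2,11,0,0,-66.7,1,20.3,-15.2,11,0,0,-66.7,1,20.3,-15.2,11,0,0,-66.7,1,20.3,-15.2,11,0,0,-66.7,1,20.3,-15.2,11,0,0,-66.7,1,20.3,-15.2,11,0,0,-66.7,1,20.3,-15.2,13.1,0,0,-66.7,1,20.3,-15.2,13.1,0,0,-66.7,1,20.3,-15.2,13.1,0,0,-66.7,1,20.3,-15.2,13.1,0,0,-66.7,1]' --newtons 30

```text
clock: 1.93
tcp_pos: [0.3539, -0.3071, 0.0998]
orientation: [-0.001, 0.704, 0.71, -0.0]
wrist_force: [-0.2, -0.1, 1.2]
finger_gap: 0.0854
```

```bash
python3 go.py .354 -.308 .004 90; python3 - <<'E'
from h import *
t=read_camera("top");s=read_camera("scene")
a=t[240:340,360:480]; b=s[140:240,230:350]
cv2.imwrite("pics/crop2.png",cv2.resize(cv2.hconcat([a,b]),None,fx=3,fy=3))
E
```

```text
shift cm [-0.1   0.01  9.58] turn deg [-0.  -0.   0.4] t 1.93 tcp [ 0.3539 -0.3071  0.0998] gap 0.0854 F [-0.2 -0.1  1.2]
```

View pics/crop2.png

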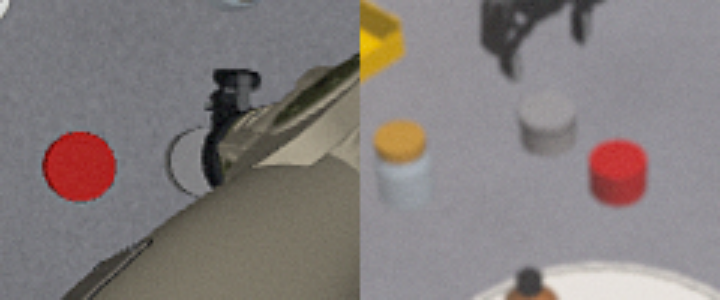

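The gripper stands above the steel tin (top crop: tin rim at about (190,165), finger column at about 235, which the parallax explains). I descend and close.

Emit:
send_rows --series '[0,0,3,0,0,0,1,0,0,6,0,0,0,1,0,0,8,0,0,0,1,0,0,9,0,0,0,1,0,0,9.6,0,0,0,1,0,0,9.6,0,0,0,1,0,0,9.6,0,0,0,0.3,0,0,9.6,0,0,0,0.3,0,0,9.6,0,0,0,0.3,0,0,9.6,0,0,0,0.3]' --newtons 30

```text
clock: 2.87
tcp_pos: [0.3544, -0.3092, 0.0055]
orientation: [0.001, 0.707, 0.707, -0.0]
wrist_force: [-1.9, 0.3, 6.4]
finger_gap: 0.0612
```

Emit:
send_rows --series '[0,0,0,0,0,0,0.3,0,0,0,0,0,0,0.3,0,0,0,0,0,0,0.3,0,0,0,0,0,0,0.3,0,0,0,0,0,0,0.3,0,0,-2,0,0,0,0.3,0,0,-4,0,0,0,0.3,0,0,-6,0,0,0,0.3,0,0,-8,0,0,0,0.3,0,0,-10,0,0,0,0.3]'

```text
clock: 3.7
tcp_pos: [0.3538, -0.308, 0.1055]
orientation: [0.0, 0.707, 0.707, 0.0]
wrist_force: [-0.4, 0.7, -1.6]
finger_gap: 0.0609
```

```bash
python3 go.py .569 .0275 .2 90
```

```text
shift cm [33.55 21.53 -9.45] turn deg [0. 0. 0.] t 3.7 tcp [ 0.3538 -0.308   0.1055] gap 0.0609 F [-0.4  0.7 -1.6]
```

Emit:
send_rows --series '[2,1,-3.5,0,0,0,0.3,4,2.5,-7,0,0,0,0.3,7,4.5,-9.5,0,0,0,0.3,10,6.5,-9.5,0,0,0,0.3,13,8.5,-9.5,0,0,0,0.3,16,10.5,-9.5,0,0,0,0.3,19,12.5,-9.5,0,0,0,0.3,22,14,-9.5,0,0,0,0.3,25,16,-9.5,0,0,0,0.3,28,18,-9.5,0,0,0,0.3]'

```text
clock: 4.53
tcp_pos: [0.5342, -0.0263, 0.1996]
orientation: [0.0, 0.707, 0.707, 0.0]
wrist_force: [0.3, -0.5, -1.0]
finger_gap: 0.0611
```

Emit:
send_rows --series '[2,1.3,0,0,0,0,0.3,4,2.5,0,0,0,0,0.3,5.5,3.5,0,0,0,0,0.3,5.5,3.5,3,0,0,0,0.3,5.5,3.5,6,0,0,0,0.3,5.5,3.5,9,0,0,0,0.3,5.5,3.5,11,0,0,0,0.3,5.5,3.5,12,0,0,0,0.3,5.5,3.5,12,0,0,0,0.3,5.5,3.5,12,0,0,0,0.3]'

```text
clock: 5.37
tcp_pos: [0.5689, 0.0268, 0.0796]
orientation: [-0.0, 0.707, 0.707, -0.0]
wrist_force: [0.4, -0.2, -0.4]
finger_gap: 0.0613
```

```bash
python3 go.py .569 .0275 .029 90; python3 - <<'E'
from h import *
t=read_camera("top");s=read_camera("scene")
a=t[150:280,235:375]; b=s[210:340,240:380]
cv2.imwrite("pics/crop3.png",cv2.resize(cv2.hconcat([a,b]),None,fx=2.8,fy=2.8))
E
```

```text
shift cm [0.07 0.02 5.06] turn deg [-0.  0.  0.] t 5.37 tcp [0.5689 0.0268 0.0796] gap 0.0613 F [ 0.4 -0.2 -0.4]
```

View pics/crop3.png

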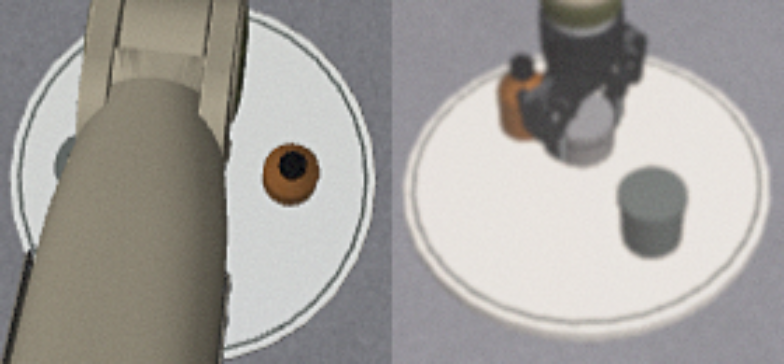

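The tin is held between the bottle (scene crop (520,100)) and the tub (650,210), both untouched. I lower it and release.

Emit:
send_rows --series '[0,0,2,0,0,0,0.3,0,0,3.5,0,0,0,0.3,0,0,4.3,0,0,0,0.3,0,0,4.7,0,0,0,0.3,0,0,4.9,0,0,0,0.3,0,0,4.9,0,0,0,0.3,0,0,4.9,0,0,0,0.3,0,0,4.9,0,0,0,0.9,0,0,4.9,0,0,0,0.9,0,0,4.9,0,0,0,0.9]'

```text
clock: 6.3
tcp_pos: [0.5693, 0.0268, 0.0309]
orientation: [0.001, 0.707, 0.707, 0.0]
wrist_force: [0.2, 0.0, -0.5]
finger_gap: 0.0771
```

Emit:
send_rows --series '[0,0,0,0,0,0,0.95,0,0,0,0,0,0,0.95,0,0,-1,0,0,0,0.95,0,0,-3,0,0,0,1,0,0,-6,0,0,0,1,0,0,-10,0,0,0,1,0,0,-14,0,0,0,1,-4,-1,-16,0,0,0,1,-8,-2,-16,0,0,0,1,-12,-2,-16,0,0,0,1]'

```text
clock: 7.13
tcp_pos: [0.5488, -0.092, 0.1939]
orientation: [0.002, 0.706, 0.708, 0.001]
wrist_force: [1.6, 0.6, -0.6]
finger_gap: 0.0854
```

```bash
python3 go.py .523 -.340 .15 180
```

```text
shift cm [-24.79  -2.68   4.41] turn deg [  0.1   0.3 -89.8] t 7.13 tcp [ 0.5488 -0.092   0.1939] gap 0.0854 F [ 1.6  0.6 -0.6]
```

Emit:
send_rows --series '[-4,0,0,0,0,-7,1,-8,-1,0,0,0,-14,1,-12,-1,0,0,0,-21,1,-15,-1.5,0,0,0,-28,1,-18,-2,0,0,0,-35,1,-21,-2.5,0,0,0,-42,1,-24.8,-2.7,1,0,0,-49,1,-24.8,-2.7,2,0,0,-56,1,-24.8,-2.7,3,0,0,-63,1,-24.8,-2.7,4,0,0,-70,1]'

```text
clock: 7.97
tcp_pos: [0.5214, -0.3407, 0.1504]
orientation: [0.0, 0.172, 0.985, -0.0]
wrist_force: [0.4, 0.8, -0.9]
finger_gap: 0.0859
```

```bash
python3 go.py .523 -.340 .12 180; python3 - <<'E'
from h import *
t=read_camera("top");s=read_camera("scene")
cv2.imwrite("pics/t4.png",t)
# tin on turntable: darker than white
g=cv2.cvtColor(t,cv2.COLOR_BGR2GRAY)
nw=lambda b,g,r,h:h[...,2]<160
u,v=map(int,proj([.569,.0275,.067],"top")[0]); u2,v2=map(int,proj([.569,.0275,.046],"scene")[0])
for cam,im,sd in(("top",t,(u,v)),("scene",s,(u2,v2))):
    print(cam,sd,im[sd[1],sd[0]])
a=seg(t,(u,v),19,nw); print(a[1:])
b=seg(s,(u2,v2),22,lambda b,g,r,h:h[...,2]<175); print(b[1:])
print(fit("tin_c",a[1],None,[.569,.0275,.046],fixz=.046)); print(fit("tin_c",a[1],b[1],[.569,.0275,.046]))
cv2.imwrite("pics/crop4.png",cv2.resize(cv2.hconcat([t[150:280,235:375],s[210:340,240:380]]),None,fx=2.8,fy=2.8))
E
```

```text
shift cm [-0.12  0.12  3.04] turn deg [ -0.    0.  -19.8] t 7.97 tcp [ 0.5214 -0.3407  0.1504] gap 0.0859 F [ 0.4  0.8 -0.9]
top (302, 211) [130 126 128]
scene (308, 268) [160 159 162]
(array([291.5, 198.5, 315.5, 223.5]), array([303.84130435, 211.23043478]), np.int32(460))
(array([296.5, 255.5, 319.5, 280.5]), array([307.95931478, 268.17344754]), np.int32(467))
(array([0.569 , 0.0275, 0.046 , 0.    ]), array([-0.6,  1.4, -1.1,  1.7]))
(array([0.569 , 0.0275, 0.046 , 0.    ]), array([-0.6,  1.4, -1.1,  1.7,  0.1, -0.4,  0.2,  2. ]))
```

View pics/crop4.png

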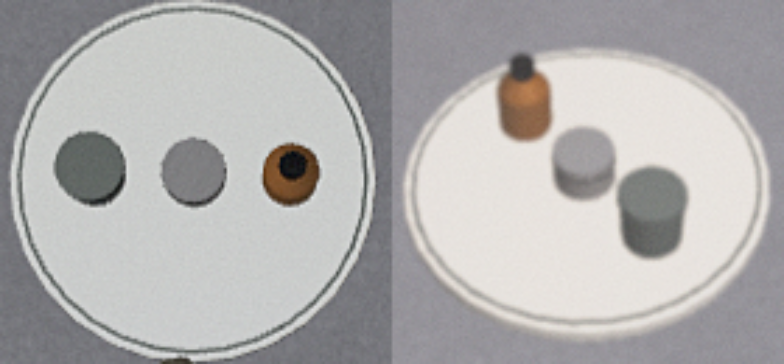

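The tin stands midway between tub and bottle (top crop: tub (91,167), tin (194,172), bottle (291,175)). Next is the jar.

Emit:
send_rows --series '[-0.1,0.1,1,0,0,-7,1,-0.1,0.1,2,0,0,-14,1,-0.1,0.1,3,0,0,-20,1,-0.1,0.1,6,0,0,-20,1,-0.1,0.1,9,0,0,-20,1,-0.1,0.1,11,0,0,-20,1,-0.1,0.1,12.3,0,0,-20,1,-0.1,0.1,12.8,0,0,-20,1,-0.1,0.1,12.8,0,0,-20,1,-0.1,0.1,12.8,0,0,-20,0.3]' --newtons 30

```text
clock: 8.9
tcp_pos: [0.5238, -0.3393, 0.0235]
orientation: [0.0, 0.001, 1.0, -0.0]
wrist_force: [-0.3, 0.1, -0.4]
finger_gap: 0.0751
```

Emit:
send_rows --series '[0,0,0,0,0,0,0.3,0,0,0,0,0,0,0.3,0,0,0,0,0,0,0.3,0,0,0,0,0,0,0.3,0,0,0,0,0,0,0.3,0,0,-2,0,0,0,0.3,0,0,-5,0,0,0,0.3,0,0,-9,0,0,0,0.3,0,0,-13,0,0,0,0.3,0,0,-17,0,0,0,0.3]'

```text
clock: 9.73
tcp_pos: [0.5227, -0.3385, 0.1944]
orientation: [-0.0, 0.0, 1.0, 0.0]
wrist_force: [1.0, -0.2, -1.2]
finger_gap: 0.0589
```

```bash
sed -i 's/p=p.astype(np.float32); return/return/' h.py; python3 go.py .666 -.069 .2 180; python3 - <<'E'
from h import *
t=cv2.imread("pics/t4.png")
nw=lambda b,g,r,h:h[...,2]<160
SH["tin2"]=SH["tin_c"]; SH["bot"]=np.r_[cyl(.027,.027,.05)-[0,0,.02]]
for n,c,h,z,x0 in(("tin_c",(302,211),19,.046,[.57,.03,.05]),("tub",(267,210),24,.0575,[.57,.12,.05]),("bot",(339,212),22,.07,[.57,-.07,.05])):
    a=seg(t,c,h,nw); v,r=fit(n,a[1],None,x0,fixz=z); print(n,v[:2].round(4),r)
# turntable outer edge: fit by Hough-free: threshold white incl rim
w=seg(t,(304,240),90,lambda b,g,r,h:h[...,2]>160); k=cv2.morphologyEx(w[0],cv2.MORPH_CLOSE,np.ones((7,7))); x,y,ww,hh=cv2.boundingRect(k); print(x,y,ww,hh)
v,r=fit("turntable",np.array([x-.5,y-.5,x+ww-.5,y+hh-.5]),None,[.56,.03,.01],fixz=.0125); print(v[:2].round(4),r)
E
```

```text
shift cm [-14.32  26.96  -0.56] turn deg [ 0. -0. -0.] t 9.73 tcp [ 0.5227 -0.3385  0.1944] gap 0.0589 F [ 1.  -0.2 -1.2]
tin_c [0.5733 0.0253] [ 0.3 -0.1 -0.3  0.1]
tub [0.5715 0.1233] [-0.3 -0.5  0.4  0.5]
bot [ 0.5713 -0.0683] [-0.3  0.1  0.3 -0.1]
243 154 122 121
[0.5766 0.0267] [-4.6 -6.4  4.5  2.7]
```

Emit:
send_rows --series '[-1,2,-0.6,0,0,0,0.3,-3,5,-0.6,0,0,0,0.3,-5,9,-0.6,0,0,0,0.3,-7,13,-0.6,0,0,0,0.3,-9,17,-0.6,0,0,0,0.3,-11,20.5,-0.6,0,0,0,0.3,-12.5,23.5,-0.6,0,0,0,0.3,-13.7,25.8,-0.6,0,0,0,0.3,-14.4,27,1,0,0,0,0.3,-14.4,27,4,0,0,0,0.3]'

```text
clock: 10.57
tcp_pos: [0.6713, -0.0656, 0.1564]
orientation: [0.005, -0.002, 1.0, -0.0]
wrist_force: [-0.0, -0.9, -0.6]
finger_gap: 0.0588
```

Emit:
send_rows --series '[0,0,2.5,0,0,0,0.3,0,0,5,0,0,0,0.3,0,0,6,0,0,0,0.3,0,0,6,0,0,0,0.3,0,0,6,0,0,0,0.3,0,0,6,0,0,0,0.3]'

```text
clock: 11.07
tcp_pos: [0.6683, -0.0694, 0.0944]
orientation: [0.001, 0.0, 1.0, -0.0]
wrist_force: [0.8, 1.2, -0.5]
finger_gap: 0.059
```

```bash
python3 go.py .667 -.068 .048 180
```

```text
shift cm [0.14 0.15 4.64] turn deg [-0.   0.2 -0. ] t 11.07 tcp [ 0.6683 -0.0694  0.0944] gap 0.059 F [ 0.8  1.2 -0.5]
```

Emit:
send_rows --series '[0.1,0.1,2,0,0,0,0.3,0.1,0.1,3.5,0,0,0,0.3,0.1,0.1,4.2,0,0,0,0.3,0.1,0.1,4.5,0,0,0,0.3,0.1,0.1,4.6,0,0,0,0.3,0.1,0.1,4.6,0,0,0,0.3,0.1,0.1,4.6,0,0,0,0.3,0.1,0.1,4.6,0,0,0,0.95,0.1,0.1,4.6,0,0,0,0.95,0.1,0.1,4.6,0,0,0,0.95]'

```text
clock: 11.9
tcp_pos: [0.6671, -0.0683, 0.0475]
orientation: [0.001, 0.0, 1.0, -0.0]
wrist_force: [0.3, 0.2, -0.1]
finger_gap: 0.0811
```

Emit:
send_rows --series '[0,0,0,0,0,0,1,0,0,0,0,0,0,1,0,0,-1,0,0,0,1,0,0,-3,0,0,0,1,0,0,-7,0,0,0,1,0,0,-11,0,0,0,1,0,0,-15,0,0,0,1,0,0,-17,0,0,0,1,2,2,-18,0,0,0,1,4,4,-18,0,0,0,1]'

```text
clock: 12.73
tcp_pos: [0.6281, -0.0289, 0.2304]
orientation: [0.003, 0.001, 1.0, -0.001]
wrist_force: [0.0, 0.4, 0.3]
finger_gap: 0.0856
```

```bash
python3 go.py .378 .321 .22 90
```

```text
shift cm [25.08 34.95  0.82] turn deg [ 0.3  0.4 89.9] t 12.73 tcp [ 0.6281 -0.0289  0.2304] gap 0.0856 F [0.  0.4 0.3]
```

Emit:
send_rows --series '[2,2.5,0,0,0,7,1,4,5.5,0,0,0,14,1,6,8.5,0,0,0,21,1,8,11.5,0,0,0,28,1,10,14,0,0,0,35,1,12,17,0,0,0,42,1,14,20,0,0,0,49,1,16,23,0,0,0,56,1,18,25.5,0,0,0,63,1,20,28,0,0,0,70,1]'

```text
clock: 13.57
tcp_pos: [0.4254, 0.2527, 0.2271]
orientation: [0.0, 0.574, 0.819, 0.0]
wrist_force: [1.1, 0.4, -0.5]
finger_gap: 0.0854
```

```bash
python3 go.py .378 .321 .08 90; python3 - <<'E'
from h import *
t=read_camera("top");s=read_camera("scene")
cv2.imwrite("pics/t5.png",t)
a=seg(t,tuple(map(int,proj([.667,-.068,.105],"top")[0])),25,orange);b=seg(s,tuple(map(int,proj([.667,-.068,.095],"scene")[0])),22,orange)
print(a[1:],b[1:],tri(a[2],b[2]))
cv2.imwrite("pics/crop5.png",cv2.resize(cv2.hconcat([t[150:280,235:375],s[210:340,240:380]]),None,fx=2.8,fy=2.8))
E
```

```text
shift cm [ 8.04 -2.14 14.71] turn deg [ 0.1 -0.  20. ] t 13.57 tcp [0.4254 0.2527 0.2271] gap 0.0854 F [ 1.1  0.4 -0.5]
(array([328.5, 162.5, 348.5, 182.5]), array([338.8490566 , 172.57861635]), np.int32(318)) (array([247.5, 244.5, 267.5, 262.5]), array([258.14590747, 253.55516014]), np.int32(281)) (array([ 0.66585169, -0.06535083,  0.10200331]), array([-0.5,  0.5, -0.7, -0.1]))
```

View pics/crop5.png

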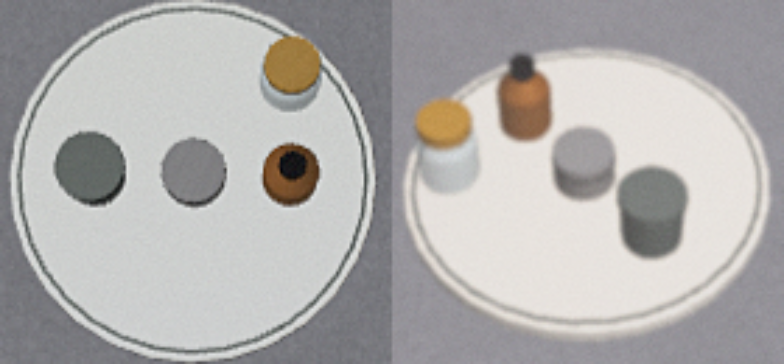

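The jar stands behind the bottle, lid at (291,65) in the top crop against the bottle at (291,175). Next is the plug.

Emit:
send_rows --series '[3,-1,2,0,0,7,1,6,-1.5,5,0,0,14,1,8,-2.1,8,0,0,20,1,8,-2.1,12,0,0,20,1,8,-2.1,15.5,0,0,20,1,8,-2.1,18.5,0,0,20,1,8,-2.1,21,0,0,20,1,8,-2.1,22.2,0,0,20,1,8,-2.1,22.7,0,0,20,1,8,-2.1,22.7,0,0,20,1]'

```text
clock: 14.5
tcp_pos: [0.379, 0.3184, -0.0015]
orientation: [-0.0, 0.705, 0.709, -0.001]
wrist_force: [-0.6, -0.5, -0.1]
finger_gap: 0.0852
```

Emit:
send_rows --series '[0,0,0,0,0,0,0.2,0,0,0,0,0,0,0.2,0,0,0,0,0,0,0.2,0,0,0,0,0,0,0.2,0,0,0,0,0,0,0.2,0,0,0,0,0,0,0.2,0,0,0,0,0,0,0.2,0,0,0,0,0,0,0.2,0,0,-2,0,0,0,0.2,0,0,-5,0,0,0,0.2]' --newtons 25

```text
clock: 15.33
tcp_pos: [0.3771, 0.3179, 0.0479]
orientation: [-0.001, 0.705, 0.709, -0.003]
wrist_force: [0.0, 0.6, -0.1]
finger_gap: 0.0443
```

```bash
python3 go.py .570 .026 .22 90
```

```text
shift cm [-29.34  19.06 -17.21] turn deg [-0.3  0.2  0.3] t 15.33 tcp [0.3771 0.3179 0.0479] gap 0.0443 F [ 0.   0.6 -0.1]
```

Emit:
send_rows --series '[-1,1,-3.5,0,0,0,0.2,-2,2,-7,0,0,0,0.2,-4,3,-10.5,0,0,0,0.2,-7,5,-13,0,0,0,0.2,-10,7,-14,0,0,0,0.2,-13,8.5,-14,0,0,0,0.2,-16,10.5,-14,0,0,0,0.2,-19,12.5,-14,0,0,0,0.2,-22,14.5,-14,0,0,0,0.2,-25,16.5,-14,0,0,0,0.2]'

```text
clock: 16.17
tcp_pos: [0.5462, 0.0684, 0.19]
orientation: [0.0, 0.705, 0.709, 0.0]
wrist_force: [0.6, 0.9, -0.9]
finger_gap: 0.0441
```

Emit:
send_rows --series '[-2,1.3,0,0,0,0.3,0.2,-3.5,2.2,0,0,0,0.3,0.2,-4.3,2.5,0,0,0,0.3,0.2,-4.3,2.5,3,0,0,0.3,0.2,-4.3,2.5,6,0,0,0.3,0.2,-4.3,2.5,8,0,0,0.3,0.2,-4.3,2.5,9,0,0,0.3,0.2,-4.3,2.5,9,0,0,0.3,0.2,-4.3,2.5,9,0,0,0.3,0.2]'

```text
clock: 16.92
tcp_pos: [0.5705, 0.0276, 0.0997]
orientation: [-0.0, 0.707, 0.707, -0.0]
wrist_force: [0.2, -0.1, 0.6]
finger_gap: 0.0441
```

```bash
python3 go.py .569 .026 .067 90; python3 - <<'E'
from h import *
s=read_camera("scene")
cv2.imwrite("pics/crop6.png",cv2.resize(s[210:330,240:380],None,fx=4,fy=4,interpolation=2))
E
```

```text
shift cm [-0.16 -0.15  3.27] turn deg [-0.  0.  0.] t 16.92 tcp [0.5705 0.0276 0.0997] gap 0.0441 F [ 0.2 -0.1  0.6]
```

View pics/crop6.png

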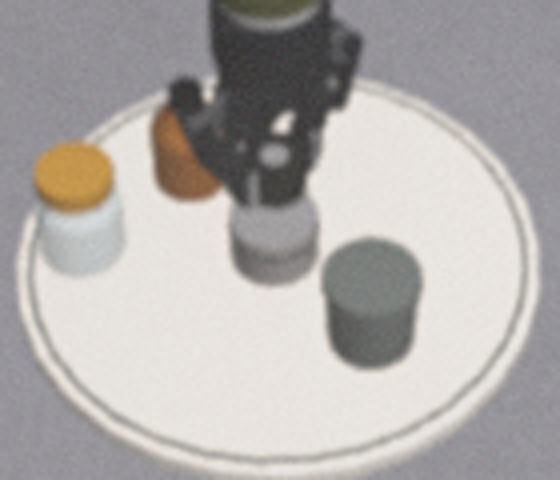

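The plug (dot at (273,155)) hangs above the tin (lid at (275,215)). I lower it 3.3 cm, watching the force.

Emit:
send_rows --series '[-0.2,-0.2,1,0,0,0,0.2,-0.2,-0.2,2,0,0,0,0.2,-0.2,-0.2,2.6,0,0,0,0.2,-0.2,-0.2,2.9,0,0,0,0.2,-0.2,-0.2,3.1,0,0,0,0.2,-0.2,-0.2,3.2,0,0,0,0.2,-0.2,-0.2,3.2,0,0,0,0.2,-0.2,-0.2,3.2,0,0,0,0.2]'

```text
clock: 17.63
tcp_pos: [0.5682, 0.0252, 0.0677]
orientation: [-0.0, 0.707, 0.707, -0.0]
wrist_force: [-3.6, 0.1, 5.1]
finger_gap: 0.0442
```

Emit:
send_rows --series '[0,0,0.1,0,0,0,0.2,0,0,0.1,0,0,0,0.2,0,0,0.1,0,0,0,0.75,0,0,0.1,0,0,0,0.75,0,0,0.1,0,0,0,0.75,0,0,0.1,0,0,0,0.75,0,0,-0.5,0,0,0,0.8,0,0,-2,0,0,0,0.9,0,0,-5,0,0,0,1,0,0,-9,0,0,0,1]'

```text
clock: 18.47
tcp_pos: [0.5664, 0.0253, 0.1555]
orientation: [-0.002, 0.707, 0.707, -0.002]
wrist_force: [0.6, -0.1, -0.1]
finger_gap: 0.0853
```

```bash
python3 go.py .552 .379 .18 180; python3 - <<'E'
from h import *
t=cv2.imread("pics/top0.png")
a=seg(t,(174,218),35,orange)
# block top face at z=.04 centre, long axis direction
r=cv2.minAreaRect(cv2.findNonZero(a[0])); p=cv2.boxPoints(r); P=np.array([ray(q,.04,"top") for q in p]); print(P.round(4),P.mean(0).round(4))
e=[P[1]-P[0],P[2]-P[1]]; print([ (np.linalg.norm(v).round(4),np.degrees(np.arctan2(v[1],v[0])).round(1)) for v in e])
E
```

```text
shift cm [35.37 -1.45 -2.42] turn deg [ -0.3  -0.3 -90. ] t 18.47 tcp [0.5664 0.0253 0.1555] gap 0.0853 F [ 0.6 -0.1 -0.1]
[[0.4948 0.3988]
 [0.6109 0.4004]
 [0.6103 0.3569]
 [0.4942 0.3557]] [0.5525 0.378 ]
[(np.float64(0.116), np.float64(0.8)), (np.float64(0.0434), np.float64(-90.8))]
```

Emit:
send_rows --series '[0,0,-3,0,0,-3,1,3,0,-4,0,0,-10,1,7,0,-4,0,0,-17,1,11,0,-4,0,0,-24,1,15,-0.5,-4,0,0,-31,1,19,-0.5,-4,0,0,-38,1,23,-0.8,-4,0,0,-45,1,27,-1,-4,0,0,-52,1,30,-1.2,-4,0,0,-59,1,33,-1.4,-4,0,0,-66,1]'

```text
clock: 19.3
tcp_pos: [0.5541, 0.3574, 0.1975]
orientation: [0.0, 0.204, 0.979, 0.0]
wrist_force: [0.5, -0.2, -0.3]
finger_gap: 0.0855
```

```bash
python3 go.py .5525 .379 .002 180.8; python3 - <<'E'
from h import *
t=read_camera("top");s=read_camera("scene")
cv2.imwrite("pics/crop7.png",cv2.resize(cv2.hconcat([t[150:280,235:375],s[210:340,240:380]]),None,fx=2.8,fy=2.8,interpolation=2))
E
```

```text
shift cm [ 1.02  1.92 19.55] turn deg [  0.    0.  -24.4] t 19.3 tcp [0.5541 0.3574 0.1975] gap 0.0855 F [ 0.5 -0.2 -0.3]
```

View pics/crop7.png

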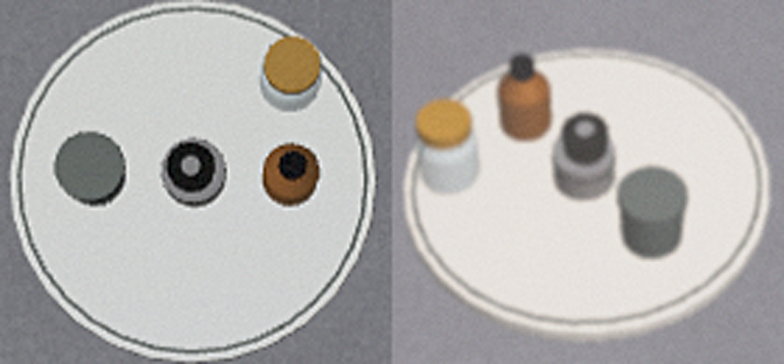

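The plug stands upright on the lid, dot at (190,165) against lid centre (194,172) in the top crop. After parallax that is about 5 mm off, which I will check at the end. Next is the brush.

Emit:
send_rows --series '[0.5,1,2,0,0,-7,1,1,1.9,5,0,0,-14,1,1,1.9,8,0,0,-21,1,1,1.9,11,0,0,-24.4,1,1,1.9,14,0,0,-24.4,1,1,1.9,16.5,0,0,-24.4,1,1,1.9,18.5,0,0,-24.4,1,1,1.9,19.3,0,0,-24.4,1,1,1.9,19.5,0,0,-24.4,1,1,1.9,19.5,0,0,-24.4,1]'

```text
clock: 20.23
tcp_pos: [0.5535, 0.3761, 0.0024]
orientation: [-0.0, -0.003, 1.0, -0.0]
wrist_force: [0.6, 0.1, -0.8]
finger_gap: 0.0852
```

Emit:
send_rows --series '[0,0,0,0,0,0,0.2,0,0,0,0,0,0,0.2,0,0,0,0,0,0,0.2,0,0,0,0,0,0,0.2,0,0,0,0,0,0,0.2,0,0,0,0,0,0,0.2,0,0,0,0,0,0,0.2,0,0,0,0,0,0,0.2,0,0,-2,0,0,0,0.2,0,0,-5,0,0,0,0.2]' --newtons 30

```text
clock: 21.07
tcp_pos: [0.5503, 0.375, 0.0491]
orientation: [-0.003, -0.004, 1.0, -0.002]
wrist_force: [0.0, -0.1, -2.7]
finger_gap: 0.0462
```

```bash
python3 go.py .476 .0265 .18 90
```

```text
shift cm [  7.77 -34.85 -12.91] turn deg [-0.5 -0.1 90.4] t 21.07 tcp [0.5503 0.375  0.0491] gap 0.0462 F [ 0.  -0.1 -2.7]
```

Emit:
send_rows --series '[0,-1,-3,0,0,7,0.2,1,-3,-6.5,0,0,14,0.2,2,-6,-10,0,0,21,0.2,2.5,-10,-13,0,0,28,0.2,3,-14,-13,0,0,35,0.2,4,-18,-13,0,0,42,0.2,5,-22,-13,0,0,49,0.2,5.5,-26,-13,0,0,56,0.2,6,-29,-13,0,0,63,0.2,7,-32,-13,0,0,70,0.2]'

```text
clock: 21.9
tcp_pos: [0.485, 0.0536, 0.1824]
orientation: [0.001, 0.574, 0.819, -0.0]
wrist_force: [1.2, -1.4, -1.7]
finger_gap: 0.0458
```

```bash
python3 go.py .475 .0265 .05 90
```

```text
shift cm [-2.19 -1.88 13.24] turn deg [ 0.   0.1 20. ] t 21.9 tcp [0.485  0.0536 0.1824] gap 0.0458 F [ 1.2 -1.4 -1.7]
```

Emit:
send_rows --series '[-0.7,-0.6,0,0,0,7,0.2,-1.4,-1.2,0,0,0,14,0.2,-2.2,-1.9,1,0,0,20,0.2,-2.2,-1.9,4,0,0,20,0.2,-2.2,-1.9,7,0,0,20,0.2,-2.2,-1.9,10,0,0,20,0.2,-2.2,-1.9,12,0,0,20,0.2,-2.2,-1.9,13,0,0,20,0.2,-2.2,-1.9,13,0,0,20,0.2,-2.2,-1.9,13,0,0,20,0.2]'

```text
clock: 22.73
tcp_pos: [0.4753, 0.0289, 0.0525]
orientation: [-0.0, 0.705, 0.71, -0.0]
wrist_force: [0.3, -0.7, -0.5]
finger_gap: 0.0458
```

```bash
python3 go.py .475 .0265 .027 90
```

```text
shift cm [-0.24 -0.03  2.55] turn deg [-0.   0.   0.4] t 22.73 tcp [0.4753 0.0289 0.0525] gap 0.0458 F [ 0.3 -0.7 -0.5]
```

Emit:
send_rows --series '[-0.2,0,1.2,0,0,0,0.2,-0.2,0,2,0,0,0,0.2,-0.2,0,2.4,0,0,0,0.2,-0.2,0,2.5,0,0,0,0.2,-0.2,0,2.5,0,0,0,0.2,-0.2,0,2.5,0,0,0,0.75,-0.2,0,2.5,0,0,0,0.75,-0.2,0,2.5,0,0,0,0.75,-0.2,0,2.5,0,0,0,0.75,-0.2,0,2.5,0,0,0,0.75]'

```text
clock: 23.57
tcp_pos: [0.4755, 0.0268, 0.0274]
orientation: [0.0, 0.705, 0.71, 0.0]
wrist_force: [0.7, -0.4, 0.2]
finger_gap: 0.0642
```

Emit:
send_rows --series '[0,0,-0.5,0,0,0,0.8,0,0,-2,0,0,0,0.8,0,0,-5,0,0,0,0.9,0,0,-9,0,0,0,1,0,0,-13,0,0,0,1,3,0,-15,0,0,0,1,7,0,-15,0,0,0,1,11,0,-15,0,0,0,1,15,0,-15,0,0,0,1,19,-2,-15,0,0,0,1]'

```text
clock: 24.4
tcp_pos: [0.458, 0.2161, 0.178]
orientation: [0.001, 0.705, 0.709, 0.002]
wrist_force: [0.5, 1.0, 0.3]
finger_gap: 0.0856
```

```bash
python3 go.py .475 .0265 .027 90; python3 - <<'E'
from h import *
t=read_camera("top");s=read_camera("scene")
cv2.imwrite("pics/t8.png",t)
cv2.imwrite("pics/crop8.png",cv2.resize(cv2.hconcat([t[150:280,235:375],s[210:340,240:380]]),None,fx=2.8,fy=2.8,interpolation=2))
nw=lambda b,g,r,h:h[...,2]<160
g=lambda p,z:ray(p,z,"top").round(4)
j=seg(t,(339,173),25,orange); print("jar",g(j[2],.105))
bo=seg(t,(339,212),22,nw); SH["bot"]=cyl(.027,.027,.05)
print("bottle",fit("bot",bo[1],None,[.57,-.07,.05],fixz=.05)[0][:2].round(4))
tu=seg(t,(267,210),24,nw); print("tub",fit("tub",tu[1],None,[.57,.12,.05],fixz=.0575)[0][:2].round(4))
ti=seg(t,(302,211),19,nw); print("tin+plug",fit("tin_c",ti[1],None,[.57,.03,.05],fixz=.046),ti[1])
pl=seg(t,(302,210),14,dark(60)); x,y,w,h=cv2.boundingRect(pl[0]); print("plug",fit("plug_c",np.array([x-.5,y-.5,x+w-.5,y+h-.5]),None,[.57,.03,.05],fixz=.082))
br=seg(t,tuple(map(int,proj([.475,.0265,.065],"top")[0])),32,orange); r=cv2.minAreaRect(cv2.findNonZero(br[0])); print("brush",g(br[2],.065),r)
# turntable outer edge: ellipse via floor contrast contour
gr=cv2.GaussianBlur(t[:,:,1],(3,3),0); m=np.zeros_like(gr); m[140:290,228:380]=(gr[140:290,228:380]>150)
c=max(cv2.findContours(m,cv2.RETR_EXTERNAL,cv2.CHAIN_APPROX_NONE)[0],key=cv2.contourArea); e=cv2.fitEllipse(c); print("table",e,g(e[0],.02))
E
```

```text
shift cm [-18.99   1.54  15.09] turn deg [ 0.2 -0.1  0.3] t 24.4 tcp [0.458  0.2161 0.178 ] gap 0.0856 F [0.5 1.  0.3]
jar [ 0.6665 -0.0666]
bottle [ 0.5713 -0.0683]
tub [0.5715 0.1233]
tin+plug (array([0.57325073, 0.02530801, 0.05      , 0.        ]), array([ 0.3, -0.1, -0.3,  0.1])) [291.5 198.5 315.5 223.5]
plug (array([0.5703599, 0.0253883, 0.05     , 0.       ]), array([-0.3, -0.2,  0.3,  0.2]))
brush [0.4778 0.0315] ((300.5, 245.0), (16.0, 43.0), 90.0)
table ((301.67266845703125, 215.51443481445312), (123.89952087402344, 130.95916748046875), 131.71144104003906) [0.5654 0.0315]
```

View pics/crop8.png

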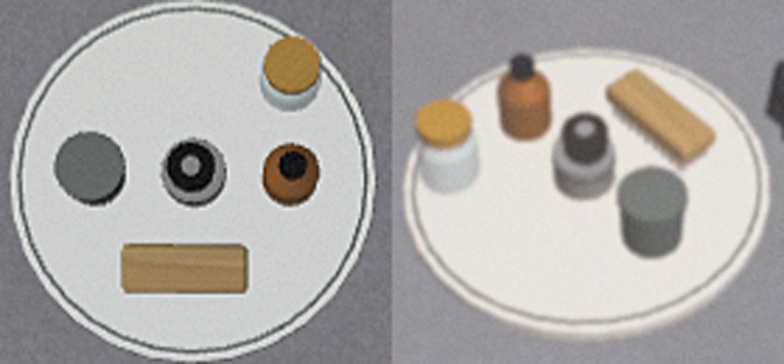

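Every item is within tolerance and the gripper is clear, so I hand in.

```bash
python3 -c "from workcell import *; print(hand_in())"
```

```text
the job is handed in; nothing more can be done
None
```

I put all four items in place on the turntable, let go of them, and handed the job in at about 24 s of the 112 s allowed. The hand-in reports no verdict.

My last checks, from the top camera only (the scene view just for a look):

| Item | Measured | Limit |
|---|---|---|
| Tin to bottle | about 94 mm | below 108 mm |
| Tin to tub | about 98 mm | below 108 mm |
| Tin off the bottle–tub row | about 2 mm | 15 mm |
| Plug off the tin's centre | about 3 mm | 12 mm |
| Jar behind the bottle | about 95 mm (gap about 38 mm) | 82–112 mm |
| Jar sideways from the bottle | about 2 mm | 15 mm |
| Brush to tin | about 95 mm (gap about 4 cm) | 79–110 mm |
| Brush off the middle of the row | about 4 mm | 20 mm |

The brush lies crosswise with its bristles down, and everything looked upright in both views. The bottle and tub showed no measurable shift. The gripper was well clear of the turntable.

- **Turntable centre:** my direct fits of its rim disagreed by up to about 11 mm. I used the midpoint between bottle and tub as the centre instead. By the roughest rim fit the tin is about 8 mm off front to back, still inside 15 mm.
- **Scene camera:** it read 2–3 mm off from the top camera in places.
- **Dustpan, canister and bowl:** I did not measure these again at the end; the arm never worked close to them.

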